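# Clear the tablet tub's lid, then lift it off level

### The job

Broken bits of washing tablet lie on the lid of the storage tub: take the scraper block and sweep all of them off the lid onto the worktop, touching them only with the scraper and leaving the lid on. Set the scraper down on the worktop, then take the lid by its handle, lift it straight up and keep it level and still over the tub, about 10 cm above the rim, with no bits having got into the tub. Finish while holding the lid there; do not put it down, and leave the brush, jar and cup alone.

Things in the scene. Friction and masses are not known exactly. Their poses are not given: they have to be found in the camera images.
- tub: white plastic storage tub, open-topped box 170 (own x) x 250 (own y) x 80 mm high, fixed to the worktop, walls 5 mm. Origin: centre of its underside, on the worktop; z up; its yaw is within 0.35 rad of the robot's x axis
- lid: grey plastic lid on the tub's rim, plate 176 (own x) x 256 (own y) x 8 mm, about 0.35 kg, axes parallel to the tub's; a plug 10 mm deep under it sits in the tub with 3 mm play: it cannot slide off and is lifted straight up. Origin: centre of the plate's underside, 80 mm above the worktop; the upper face is 8 mm higher. Balanced about the handle's middle
- lid_handle (a point): middle of the black bar handle on the lid: bar 90 mm long along the lid's x, 18 mm wide, 16 mm high, on two posts at its ends; this point is 46 mm above the lid's origin, 38 mm above the lid's upper face; the bar's top is 8 mm above it
- scraper: scraper block standing on the worktop at the robot's left or right: dark rubber foot 28 (own x) x 84 (own y) x 30 mm high, and on it a wooden grip 20 (own x) x 50 (own y) mm rising to 76 mm; about 0.15 kg. Origin: centre of its underside; push with the wide faces, along its x
- scraper_grip (a point): middle of the scraper's wooden grip, 55 mm above its underside; pinch across the 20 mm (own x)
- chip0: broken piece of a white washing tablet, about 24 x 20 mm and 14 mm high, 12 g; loose on the lid at the start, its whole outline 35 to 105 mm to the left or right of the handle's line (along the lid's y), two pieces on each side. Origin: centre of its underside
- chip1: broken piece of a white washing tablet, about 24 x 20 mm and 14 mm high, 12 g; loose on the lid at the start, its whole outline 35 to 105 mm to the left or right of the handle's line (along the lid's y), two pieces on each side. Origin: centre of its underside
- chip2: broken piece of a white washing tablet, about 24 x 20 mm and 14 mm high, 12 g; loose on the lid at the start, its whole outline 35 to 105 mm to the left or right of the handle's line (along the lid's y), two pieces on each side. Origin: centre of its underside
- chip3: broken piece of a white washing tablet, about 24 x 20 mm and 14 mm high, 12 g; loose on the lid at the start, its whole outline 35 to 105 mm to the left or right of the handle's line (along the lid's y), two pieces on each side. Origin: centre of its underside
- brush: wooden laundry brush lying bristles down, 50 x 130 x 40 mm, on the other side of the tub from the scraper. Origin: centre of its underside; a bystander to leave where it stands
- jar: glass jar with a steel cap, 72 mm across, 100 mm high. Origin: centre of its underside; a bystander to leave where it stands
- cup: white measuring cup, 76 mm across, 80 mm high. Origin: centre of its underside; a bystander to leave where it stands

How it is judged:
By the outcome, as a careful person would: the job done as asked, in the order asked, and still so for the second after the job is handed in, while the arm keeps its last pose, push and grip.
It also fails if it takes over 72 s, if anything falls off the work surface, if the arm or the gripper's body presses on something with over 40 N, if the wrist force passes 120 N, or if a joint passes its speed limit or range.

### The arm

A 6-joint arm with a two-finger parallel gripper is mounted at the origin on the work surface. World frame = base frame: x ahead of the robot, y to its left, z up, the work surface at z = 0. Lengths are in mm, angles in rad, forces in N, time in s.
With the tool pointing down it reaches from about 350 to 950 mm from the base axis. Payload 17.4 kg.
Tool frame: the origin (TCP) lies on the mounting face of the last link; the fingertips stand 186 mm ahead of it and the grasp point (between the pads) lies 167 mm ahead of it (bot.grip_point_offset is the y of the grasp point in the tool frame, in mm); y points along the fingers, z is the direction in which the jaws open and shut, and the axes are right-handed (so a half turn about y gives the same grasp; the last joint's range is limited). The gripper opens to 93 mm and grips with 3 to 60 N. Pads are 15 mm wide; open, the fingers measure 128 mm over their backs; the gripper's body (75 mm by 188 mm) begins 65 mm behind the grasp point.
Start: joints at [1.067, 0.116, 1.442, -0, 1.584, -0.038], TCP at [303.177, 603.09, 404.746] pointing down, gripper open.
Joint ranges: [-2.83, 2.83], [-0.83, 2.19], [0.07, 2.5], [-1.14, 4.28], [0.01, 3], [-2.97, 2.97]. Speed limits (rad/s): [1.89, 1.89, 2.22, 3.14, 3.14, 3.14].

### API

Orientations are given as a rotation vector (axis times angle).
In Python, from station import bot gives the robot as it stands.
- The arm moves only by the shell command python3 -m crank 'ROWS' [FORCE]. ROWS is a JSON object of lists of equal length, an entry for each row: "translation": the shift along the tool's x, y, z in m, a list of three; "dr": the turn, a rotation vector about the tool's x, y, z in rad, a list of three; "gripper": the finger opening in m, from 0 to 0.093. In form: {"translation": [[dx, dy, dz], ...], "dr": [[rx, ry, rz], ...], "gripper": [gripper, ...]}. A call has 1 to 10 rows; each row is the pose to reach, as a shift and turn from the pose commanded when the call began, along the tool's axes at that moment; what a row does not reach only later rows make up. A row lasts 1/12 s, in which the tool goes at most 41.7 mm and 7.16 degrees, less where a joint would pass 70% of its speed; a pose out of reach is approached as far as the arm can. A call with a gripper value outside its range is refused whole. The fingers move at their own pace and stop on an object; FORCE is the grip in N (left out, the last holds). Time passes only in rows, so rows that repeat a pose let the fingers close. It gives the time, the measured TCP pose, the force and the opening at its end, in the units of the state.
- bot.get_obs(): the state, without advancing time (a new reading comes with each control period).
- bot.snapshot(name): name is "scene" or "top"; returns a dict with "color" (420x560x3 uint8, red, green, blue), "intrinsics" (3x3 intrinsics, pixels), "cam_to_world" (4x4, takes a point from camera to world coordinates). Camera axes: x right, y up, looking along -z (the intrinsics and any distortion apply to the point x, -y, -z); pixel columns grow to the right and rows downward; lengths in mm; the calibration is good to about 2 mm. A picture is of the moment at which its call begins. There is no depth.
- bot.hand_in(): hands the job in, once; it reports no verdict.
Trained networks look in the newest picture that a camera, given by its name, has taken for a name from the list of things; names that differ only in an ending like _2 or _b are one class to them, and where a whole thing is asked for, a point or a joint stands for the part that bears it (a point fixed in the world has none). Each returns a list of dicts, best first, with "confidence" (0 to 1); they miss things now and then, are a little off and sometimes report something else, mostly with a low value. They report only what shows in the picture. A call takes as long as a camera call.
- bot.boxes_of(name, camera): "position" ([column, row] in pixels, amid what is visible of it).
- bot.place_of(name, camera): "position" ([column, row] in pixels: a listed point, or the origin of a listed thing).
The state is a dict: "time": time; "qpos": joint angles; "joint_vel": joint speeds; "joint_torque": joint torques, N m; "eef_pos": TCP position; "ee_rot": TCP orientation; "contact_force": force on the tool from outside, world axes, zero at the start; "ft_torque": the same for the moment, N m; "gripper_width": finger opening in mm.
Only numpy, scipy, OpenCV 4.12 (cv2) and the standard library are available. Lean on these libraries where they do the work, as an engineer would, in place of code of your own. Each camera call takes 0.05 s, during which the arm holds its last target. There are 200 camera calls.

## Working session

There is one attempt and no reset: what is moved stays moved. The work goes in short steps, Python scripts to look and compute and a shell command to move; the robot and the scene stay as the last step left them, time stands still between calls to the robot, and variables do not carry over. Pictures are saved under pics/ and viewed, about 8 in all and at most 12, crops included, and the job is handed in when it is done.

```bash
ls; mkdir -p pics; cat > h.py <<'E'
import numpy as np,cv2,json
from station import bot
from scipy.spatial.transform import Rotation as R
def snap(cam,fn=None):
    s=bot.snapshot(cam)
    if fn: cv2.imwrite('pics/'+fn,s['color'][:,:,::-1])
    return s
def ray(s,px):
    K=np.array(s['intrinsics']);T=np.array(s['cam_to_world'])
    d=np.linalg.inv(K)@[px[0],px[1],1]; d=T[:3,:3]@(d*[1,-1,-1]); return T[:3,3],d
def at_z(s,px,z):
    o,d=ray(s,px); return o+d*(z-o[2])/d[2]
def proj(s,p):
    K=np.array(s['intrinsics']);T=np.array(s['cam_to_world'])
    c=T[:3,:3].T@(np.array(p)-T[:3,3])*[1,-1,-1]; q=K@c; return q[:2]/q[2]
E
python3 - <<'E'
from h import *
np.set_printoptions(precision=1,suppress=True)
o=bot.get_obs();print(o)
print(R.from_rotvec(o['ee_rot']).as_matrix())
Z=dict(tub=0,lid=80,lid_handle=126,scraper=0,scraper_grip=55,chip0=88,brush=0,jar=0,cup=0)
for c in('scene','top'):
    s=snap(c,c+'0.png');print(c,{k:np.array(v).tolist() for k,v in s.items() if k!='color'})
    for n,z in Z.items():
        for d in bot.place_of(n,c)[:5]: print(n,round(d['confidence'],2),np.array(d['position']),at_z(s,d['position'],z))
E
```

```text
pics
{'time': 0.0, 'qpos': array([ 1.1,  0.1,  1.4,  0. ,  1.6, -0. ]), 'joint_vel': array([ 0., -0., -0.,  0.,  0., -0.]), 'joint_torque': array([ -0. , -72.1, -62.3,   0.1,   0. ,  -0. ]), 'eef_pos': array([303.2, 603.1, 404. ]), 'ee_rot': array([-1.5,  0.4, -0.4]), 'contact_force': array([-0.1,  0.1,  0. ]), 'ft_torque': array([ 0., -0.,  0.]), 'gripper_width': 93.15693536486272}
[[ 0.9 -0.   0.4]
 [-0.4 -0.   0.9]
 [-0.  -1.  -0. ]]
scene {'intrinsics': [[513.0116609796703, 0.0, 274.31925729796126], [0.0, 513.0116609796703, 220.76459644102698], [0.0, 0.0, 1.0]], 'cam_to_world': [[-0.5605288568982095, -0.4754378581509324, 0.6780606489254782, 1253.5184389226945], [0.8279253694792685, -0.3033049285109527, 0.47174749910686614, 511.96795560062725], [-0.018627483914995, 0.8258116997099398, 0.5636382292438802, 728.2741024342155], [0.0, 0.0, 0.0, 1.0]]}
tub 0.78 [276.7 279.2] [559.9  32.2   0. ]
lid 0.59 [273.2 252.1] [569.6  31.6  80. ]
scraper 0.81 [191.1 205.2] [ 435.5 -324.7    0. ]
scraper_grip 0.71 [182.8 184.4] [ 432.7 -348.    55. ]
chip0 0.55 [249.3 226.1] [529.8 -58.4  88. ]
ch
[... 725 characters left out ...]
 0.0, 1.0]]}
lid 0.83 [261.2 171.6] [580.3  27.6  80. ]
lid 0.48 [131.1 185.7] [557.9 348.4  80. ]
lid_handle 0.87 [260.1 168.3] [575.6  28.3 126. ]
scraper 0.83 [402.8 226.6] [ 439.8 -331.1    0. ]
scraper_grip 0.57 [409.8 223. ] [ 440.8 -333.1   55. ]
chip0 0.66 [296.2 187.2] [535.2 -56.4  88. ]
chip0 0.59 [231.8 197.6] [515.9 100.6  88. ]
chip0 0.54 [289.7 162.3] [598.8 -43.5  88. ]
chip0 0.48 [236.1 154.4] [624.7  87.9  88. ]
brush 0.95 [151.4 235.5] [443.5 320.    0. ]
brush 0.2 [400.9 226.2] [ 441.1 -326.3    0. ]
jar 0.91 [133.3 189.8] [567.1 370.1   0. ]
jar 0.24 [231.6 196.9] [537.  110.6   0. ]
cup 0.88 [410.2 172.2] [ 584.3 -365.     0. ]
cup 0.17 [264.1 172. ] [601.2  22.8   0. ]
```

```bash
python3 - <<'E'
import cv2
a=cv2.imread('pics/top0.png')[120:270,120:440]
cv2.imwrite('pics/topc.png',cv2.resize(a,None,fx=2.5,fy=2.5,interpolation=cv2.INTER_CUBIC))
a=cv2.imread('pics/scene0.png')
cv2.imwrite('pics/scenec.png',cv2.resize(a[150:400,100:500],None,fx=2,fy=2,interpolation=cv2.INTER_CUBIC))
E
```

```text
(no output)
```

View pics/topc.png

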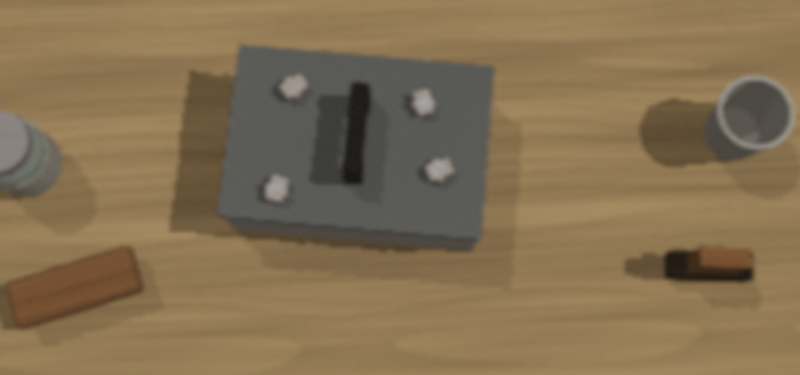

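View pics/scenec.png

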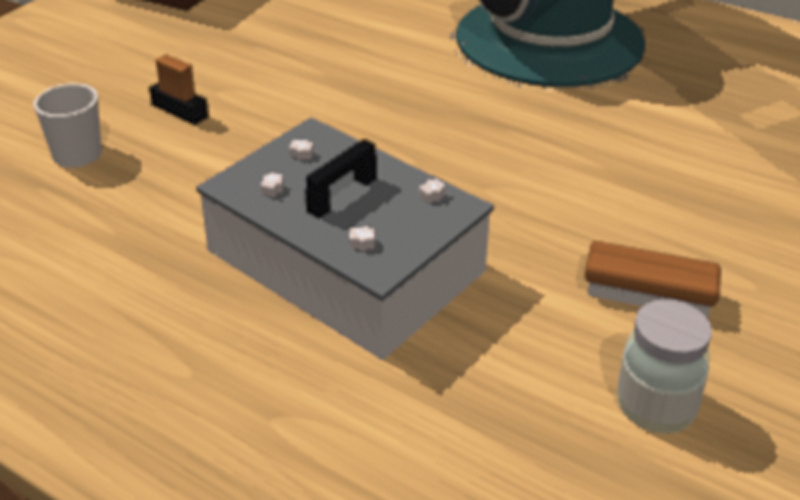

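Top crop: the lid's corners are at about (240,46), (493,66), (480,240) and (220,216), with the bar upright at (357,132). Two chips lie on each side, and the scraper is at lower right, around (708,265), with its long side along world y. Next I'll get the yaws.

```bash
cat >> h.py <<'E'
def yawof(): 
    z=R.from_rotvec(bot.get_obs()['ee_rot']).as_matrix()[:,2]; return np.arctan2(z[1],z[0])
def go(p,yaw,o=None):
    """tool-frame shift (m) and turn for TCP p (mm), tool z at yaw, pointing straight down"""
    o=o or bot.get_obs(); M=R.from_rotvec(o['ee_rot']).as_matrix()
    z=np.array([np.cos(yaw),np.sin(yaw),0]);y=np.array([0,0,-1.]);x=np.cross(y,z)
    D=np.stack([x,y,z],1)
    return np.round(M.T@(np.array(p)-o['eef_pos'])/1000,4),np.round(R.from_matrix(M.T@D).as_rotvec(),4)
E
python3 - <<'E'
from h import *
np.set_printoptions(precision=3,suppress=True)
s=snap('top');im=s['color'][:,:,::-1].copy()
f=lambda c:(np.array(c)+.5)/2.5-.5+120
C=[at_z(s,f(c),88)[:2] for c in[(240,46),(493,66),(480,240),(220,216)]]
print(np.array(C),np.mean(C,0))
hsv=cv2.cvtColor(im,cv2.COLOR_BGR2HSV)
# sub-pixel: rectify region at z and segment
def rect(z,x0,x1,y0,y1,res=0.5):
    xs=[(x0,y0),(x1,y0),(x1,y1),(x0,y1)]
    src=np.float32([proj(s,(x,y,z)) for x,y in xs]);dst=np.float32([((x-x0)/res,(y-y0)/res) for x,y in xs])
    return cv2.warpPerspective(im,cv2.getPerspectiveTransform(src,dst),(int((x1-x0)/res),int((y1-y0)/res)),flags=cv2.INTER_CUBIC)
for nm,z,b,test in[('lid',88,(440,720,-160,210),lambda h:(h[...,1]<60)&(h[...,2]>60)),('dark foot',30,(380,500,-420,-240),lambda h:(h[...,2]<60)),
   ('handle',134,(500,650,-20,80),lambda h:h[...,2]<45),('grip',76,(380,500,-420,-240),lambda h:(h[...,1]>120)&(h[...,2]<150)&(h[...,2]>70))]:
    r=rect(z,*b);m=test(cv2.cvtColor(r,cv2.COLOR_BGR2HSV)).astype(np.uint8)
    cs,_=cv2.findContours(m,cv2.RETR_EXTERNAL,cv2.CHAIN_APPROX_NONE);c=max(cs,key=cv2.contourArea)
    (cx,cy),wh,a=cv2.minAreaRect(c);print(nm,cx*.5+b[0],cy*.5+b[2],np.array(wh)*.5,a)
    cv2.imwrite('pics/r_%s.png'%nm[:4],np.hstack([r,cv2.cvtColor(m*255,cv2.COLOR_GRAY2BGR)]))
z=yawof();print('yaw',z)
E
python3 -c "
import cv2,numpy as np
L=[cv2.imread('pics/r_%s.png'%n) for n in('dark','hand','grip')]
w=max(i.shape[1] for i in L)
cv2.imwrite('pics/rr.png',np.vstack([cv2.copyMakeBorder(i,0,5,0,w-i.shape[1],0)[:400] for i in L])[:, :800])
i=cv2.imread('pics/rr.png');print(i.shape);cv2.imwrite('pics/rr.png',cv2.resize(i,None,fx=.6,fy=.6))"
```

```text
[[ 669.263  137.866]
 [ 637.669 -112.805]
 [ 463.531  -90.118]
 [ 497.389  159.156]] [566.963  23.525]
lid 562.2729415893555 25.42340087890625 [255.616 186.003] 82.4605484008789
dark foot 436.7063789367676 -322.3766326904297 [85.698 27.418] 85.03025817871094
handle 561.9516983032227 23.989013671875 [18.417 96.576] 82.48355865478516
grip 439.14958572387695 -321.85450744628906 [60.614 22.724] 84.80557250976562
yaw 1.104981905132519
(935, 600, 3)
```

View pics/rr.png

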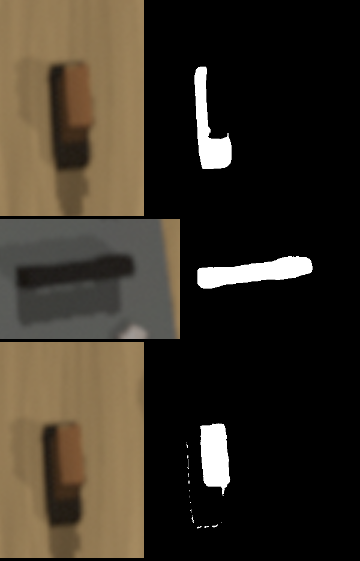

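The top crops show the scraper standing clear, with its foot at about (438,-325) and yaw -0.09. The lid is centred near (566,24), yaw -0.13. I'll move to the scraper.

```bash
python3 - <<'E'
from h import *
print(go((438.5,-325,330),-0.087)); print(go((385,0,404),-0.087))
s=snap('scene');c,sn=np.cos(-.13),np.sin(-.13)
print([ (proj(s,(566+c*x-sn*y,24+sn*x+c*y,88))).round(1).tolist() for x,y in((88,128),(88,-128),(-88,-128),(-88,128))])
E
```

```text
(array([ 0.5378,  0.0747, -0.7684]), array([-0.   ,  1.192, -0.   ]))
(array([ 0.344 ,  0.0007, -0.5021]), array([-0.   ,  1.192, -0.   ]))
[[291.2, 296.9], [197.5, 242.5], [255.2, 207.5], [347.1, 251.5]]
```

```bash
python3 -m crank '{"translation":[[0.344,0,-0.502],[0.344,0,-0.502],[0.344,0,-0.502],[0.344,0,-0.502],[0.344,0,-0.502],[0.344,0,-0.502],[0.344,0,-0.502],[0.344,0,-0.502],[0.344,0,-0.502],[0.344,0,-0.502]],"dr":[[0,1.192,0],[0,1.192,0],[0,1.192,0],[0,1.192,0],[0,1.192,0],[0,1.192,0],[0,1.192,0],[0,1.192,0],[0,1.192,0],[0,1.192,0]],"gripper":[0.07,0.07,0.07,0.07,0.07,0.07,0.07,0.07,0.07,0.07]}' 30
python3 -c "
from h import *
print(go((438.5,-325,330),-0.087))"
```

```text
time: 1.93
eef_pos: [358.7, 188.4, 404.9]
ee_rot: [-1.163, 1.277, -1.278]
contact_force: [1.6, -0.1, -0.0]
gripper_width: 70.0
(array([0.5037, 0.0748, 0.1274]), array([-0.0008, -0.0066, -0.0004]))
```

```bash
python3 -m crank '{"translation":[[0.35,0.01,0.09],[0.35,0.01,0.09],[0.35,0.01,0.09],[0.35,0.01,0.09],[0.35,0.01,0.09],[0.504,0.075,0.127],[0.504,0.075,0.127],[0.504,0.075,0.127],[0.504,0.075,0.127],[0.504,0.075,0.127]],"dr":[[0,-0.007,0],[0,-0.007,0],[0,-0.007,0],[0,-0.007,0],[0,-0.007,0],[0,-0.007,0],[0,-0.007,0],[0,-0.007,0],[0,-0.007,0],[0,-0.007,0]],"gripper":[0.07,0.07,0.07,0.07,0.07,0.07,0.07,0.07,0.07,0.07]}' 30
python3 -m crank '{"translation":[[0.2,0.06,0.05],[0.2,0.06,0.05],[0.2,0.06,0.05],[0.2,0.06,0.05]],"dr":[[0,0,0],[0,0,0],[0,0,0],[0,0,0]],"gripper":[0.07,0.07,0.07,0.07]}'
python3 -c "
from h import *
print(go((438.5,-325,300),-0.087),yawof())"
```

```text
time: 2.77
eef_pos: [424.6, -218.4, 353.6]
ee_rot: [-1.17, 1.267, -1.269]
contact_force: [1.2, 0.5, 0.4]
gripper_width: 69.9
time: 3.1
eef_pos: [451.2, -376.2, 306.6]
ee_rot: [-1.17, 1.268, -1.268]
contact_force: [1.2, 0.5, 0.1]
gripper_width: 70.1
(array([-0.05  ,  0.0066, -0.0167]), array([-0.0003,  0.0066,  0.0002])) -0.0804225953660306
```

```bash
python3 -m crank '{"translation":[[-0.03,0.007,-0.01],[-0.05,0.007,-0.017],[-0.05,0.007,-0.017],[-0.05,0.007,-0.017],[-0.05,0.04,-0.017],[-0.05,0.065,-0.017],[-0.05,0.083,-0.017],[-0.05,0.083,-0.017],[-0.05,0.083,-0.017]],"dr":[[0,0.007,0],[0,0.007,0],[0,0.007,0],[0,0.007,0],[0,0.007,0],[0,0.007,0],[0,0.007,0],[0,0.007,0],[0,0.007,0]],"gripper":[0.07,0.07,0.07,0.07,0.07,0.07,0.07,0.07,0.07]}'
python3 - <<'E'
from h import *
print(bot.get_obs()['eef_pos'],yawof())
s=snap('scene','s1.png');t=snap('top','t1.png')
a=s['color'][100:260,80:280,::-1];b=t['color'][160:280,340:490,::-1]
cv2.imwrite('pics/g1.png',np.hstack([cv2.resize(a,(400,320),interpolation=2),cv2.resize(b,(400,320),interpolation=2)]))
E
```

```text
time: 3.85
eef_pos: [438.5, -323.0, 224.5]
ee_rot: [-1.167, 1.273, -1.273]
contact_force: [0.1, -0.6, 0.8]
gripper_width: 69.8
[ 438.52401564 -323.0281112   224.5295277 ] -0.08694277589254508
```

View pics/g1.png

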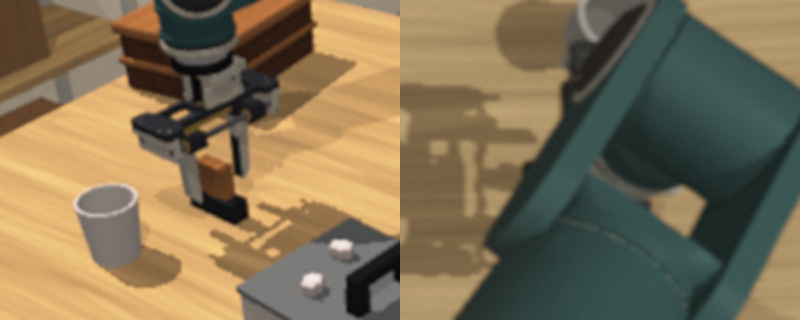

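The scene view shows the fingers straddling the wooden grip, with the cup clear. I'll close and lift.

```bash
python3 -m crank '{"translation":[[0,0.002,0],[0,0.002,0],[0,0.002,0],[0,0.002,0],[0,0.002,0],[0,0.002,0],[0,-0.03,0],[0,-0.07,0],[0,-0.11,0],[0,-0.14,0]],"dr":[[0,0,0],[0,0,0],[0,0,0],[0,0,0],[0,0,0],[0,0,0],[0,0,0],[0,0,0],[0,0,0],[0,0,0]],"gripper":[0.01,0.01,0.01,0.01,0.01,0.01,0.01,0.01,0.01,0.01]}' 40
python3 - <<'E'
from h import *
np.set_printoptions(precision=1,suppress=True)
c,sn=np.cos(-.13),np.sin(-.13)
M=np.array([[c,-sn],[sn,c]])
for p in[(535.2,-56.4),(529.8,-58.4),(598.8,-43.5),(611.9,-34.4),(515.9,100.6),(517.1,102.6),(624.7,87.9),(628,87)]: print(p,M.T@(np.array(p)-[566,24]))
for q in[(-110,-70),(110,-70),(-110,70),(110,70)]: print(q,M@q+[566,24])
o=bot.get_obs();print(o['eef_pos'],o['gripper_width'],o['contact_force'])
E
```

```text
time: 4.78
eef_pos: [438.3, -322.6, 367.6]
ee_rot: [-1.166, 1.271, -1.275]
contact_force: [0.5, -0.2, 0.6]
gripper_width: 11.0
(535.2, -56.4) [-20.1 -83.7]
(529.8, -58.4) [-25.2 -86.4]
(598.8, -43.5) [ 41.3 -62.7]
(611.9, -34.4) [ 53.1 -52. ]
(515.9, 100.6) [-59.6  69.5]
(517.1, 102.6) [-58.7  71.6]
(624.7, 87.9) [49.9 71. ]
(628, 87) [53.3 70.5]
(-110, -70) [447.9 -31.1]
(110, -70) [666.  -59.7]
(-110, 70) [466.  107.7]
(110, 70) [684.1  79.1]
[ 438.3 -322.6  367.6] 10.959588222716933 [ 0.5 -0.2  0.6]
```

```bash
python3 - <<'E'
from h import *
s=snap('scene','s2.png');cv2.imwrite('pics/g2.png',cv2.resize(s['color'][40:280,60:380,::-1],None,fx=2.2,fy=2.2,interpolation=2))
E
```

```text
(no output)
```

View pics/g2.png

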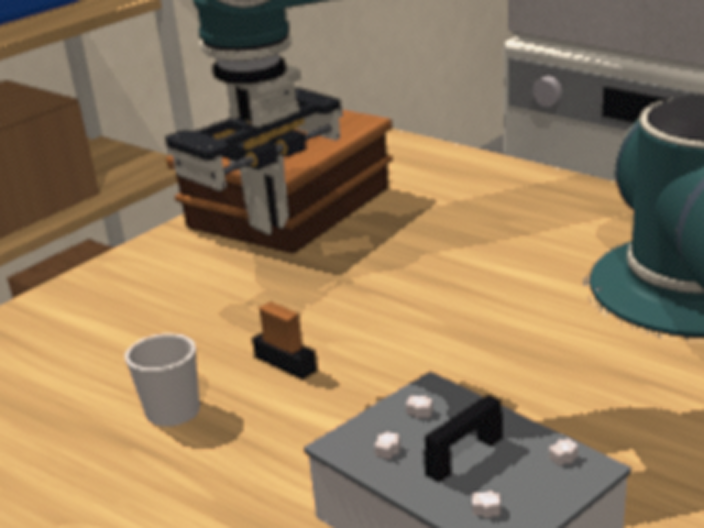

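The fingers came up empty: they closed too slowly for six rows. The scraper still stands at the same place, around (285,340) in the crop. I'll re-measure it and retry.

```bash
python3 - <<'E'
from h import *
np.set_printoptions(precision=1,suppress=True)
s=bot.snapshot('scene')
for n,z in(('scraper',0),('scraper_grip',55)):
  for d in bot.place_of(n,'scene')[:2]: print(n,d['confidence'],at_z(s,d['position'],z))
f=lambda p:(np.array(p)+.5)/2.2-.5+[60,40]
for p,z in(((261,308),76),((286,304),76),((301,313),76),((274,322),76),((253,340),30),((317,355),30),((300,375),0)): print(p,at_z(s,f(p),z))
print(proj(s,(438.5,-325,76)),f((281,312)), proj(s,(438.5,-325,0)))
E
```

```text
scraper 0.93 [ 440.1 -327.3    0. ]
scraper 0.55 [584.6 374.3   0. ]
scraper_grip 0.84 [ 425.8 -341.    55. ]
(261, 308) [ 446.6 -347.3   76. ]
(286, 304) [ 423.7 -328.8   76. ]
(301, 313) [ 430.3 -299.7   76. ]
(274, 322) [ 462.6 -312.3   76. ]
(253, 340) [ 452.1 -362.8   30. ]
(317, 355) [ 436.7 -275.7   30. ]
(300, 375) [ 446.7 -297.3    0. ]
[187.  180.7] [187.5 181.5] [190.2 205.7]
```

```bash
python3 -m crank '{"translation":[[0,0,0],[0,0.02,0]],"dr":[[0,0,0],[0,0,0]],"gripper":[0.07,0.07]}' 40
```

```text
time: 5.15
eef_pos: [438.7, -322.9, 345.8]
ee_rot: [-1.166, 1.271, -1.275]
contact_force: [0.5, 0.1, 0.0]
gripper_width: 19.5
```

Position confirmed, and the fingers move at about 50 mm/s, so closing needs around 12 rows.

```bash
python3 -m crank '{"translation":[[0,0,0],[0.002,0.01,0],[0.002,0.02,0],[0.002,0.03,0],[0.002,0.03,0],[0.002,0.03,0],[0.002,0.06,0],[0.002,0.09,0],[0.002,0.115,0],[0.002,0.123,0]],"dr":[[0,0,0],[0,0,0],[0,0,0],[0,0,0],[0,0,0],[0,0,0],[0,0,0],[0,0,0],[0,0,0],[0,0,0]],"gripper":[0.05,0.05,0.05,0.05,0.05,0.05,0.05,0.05,0.05,0.05]}' 40
python3 -m crank '{"translation":[[0,0,0],[0,0,0],[0,0,0],[0,0,0],[0,0,0],[0,0,0],[0,0,0],[0,0,0],[0,0,0],[0,0,0]],"dr":[[0,0,0],[0,0,0],[0,0,0],[0,0,0],[0,0,0],[0,0,0],[0,0,0],[0,0,0],[0,0,0],[0,0,0]],"gripper":[0.01,0.01,0.01,0.01,0.01,0.01,0.01,0.01,0.01,0.01]}' 40
```

```text
time: 5.98
eef_pos: [437.7, -324.3, 218.1]
ee_rot: [-1.167, 1.276, -1.27]
contact_force: [-0.1, 0.0, 0.5]
gripper_width: 50.0
time: 6.82
eef_pos: [438.5, -325.0, 222.5]
ee_rot: [-1.167, 1.272, -1.274]
contact_force: [-0.8, 0.8, 6.7]
gripper_width: 19.6
```

```bash
python3 -m crank '{"translation":[[0,0,0],[0,0,0],[0,0,0],[0,-0.02,0],[0,-0.05,0],[0,-0.09,0],[0,-0.12,0],[0,-0.14,0],[0,-0.14,0]],"dr":[[0,0,0],[0,0,0],[0,0,0],[0,0,0],[0,0,0],[0,0,0],[0,0,0],[0,0,0],[0,0,0]],"gripper":[0.01,0.01,0.01,0.01,0.01,0.01,0.01,0.01,0.01]}' 40
python3 - <<'E'
from h import *
np.set_printoptions(precision=4,suppress=True)
print(go((446,-46,362),-0.13))
s=snap('scene','s3.png');cv2.imwrite('pics/g3.png',cv2.resize(s['color'][40:280,60:380,::-1],None,fx=2.2,fy=2.2,interpolation=2))
E
```

```text
time: 7.57
eef_pos: [438.4, -324.9, 366.5]
ee_rot: [-1.166, 1.267, -1.278]
contact_force: [1.0, 0.0, -0.8]
gripper_width: 19.9
(array([-0.2785,  0.0034, -0.0167]), array([-0.0056,  0.043 ,  0.0036]))
```

View pics/g3.png

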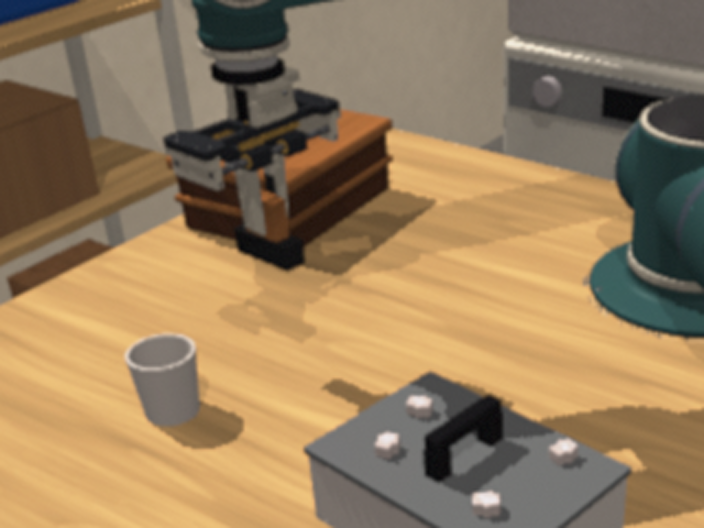

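The scraper is held upright. I'll move to the start of the right-hand sweep, behind both chips.

```bash
python3 -c "
from h import *
print(go((482.5,-35.7,366),-0.13))"
python3 -m crank '{"translation":[[-0.29,0,0.019],[-0.29,0,0.019],[-0.29,0,0.019],[-0.29,0,0.019],[-0.29,0,0.019],[-0.29,0,0.019],[-0.29,0,0.019],[-0.29,0,0.019],[-0.29,0,0.019],[-0.29,0,0.019]],"dr":[[0,0.043,0],[0,0.043,0],[0,0.043,0],[0,0.043,0],[0,0.043,0],[0,0.043,0],[0,0.043,0],[0,0.043,0],[0,0.043,0],[0,0.043,0]],"gripper":[0.01,0.01,0.01,0.01,0.01,0.01,0.01,0.01,0.01,0.01]}' 40
python3 -c "
from h import *
print(go((482.5,-35.7,313),-0.13),yawof())"
```

```text
(array([-0.2918, -0.0031,  0.0189]), array([-0.0032,  0.043 ,  0.0021]))
time: 8.45
eef_pos: [482.3, -37.5, 359.9]
ee_rot: [-1.147, 1.305, -1.303]
contact_force: [-0.1, -0.7, -1.9]
gripper_width: 19.6
(array([-0.0018,  0.0469,  0.0001]), array([0.0017, 0.0009, 0.0002])) -0.12911136300052337
```

```bash
python3 -m crank '{"translation":[[0,0,0],[0,0,0],[0,0.02,0],[0,0.035,0],[0,0.045,0],[0,0.045,0],[0,0.045,0]],"dr":[[0,0,0],[0,0,0],[0,0,0],[0,0,0],[0,0,0],[0,0,0],[0,0,0]],"gripper":[0.01,0.01,0.01,0.01,0.01,0.01,0.01]}' 40
python3 -c "
from h import *
print(go((482.5,-35.7,313),-0.13),yawof())"
```

```text
time: 9.03
eef_pos: [482.4, -38.0, 316.2]
ee_rot: [-1.145, 1.306, -1.305]
contact_force: [-0.2, -0.1, -1.3]
gripper_width: 19.4
(array([-0.0023,  0.0032, -0.0002]), array([ 0.0006, -0.001 ,  0.    ])) -0.13101309026171973
```

```bash
python3 -m crank '{"translation":[[-0.002,0.003,0],[-0.002,0.003,0.005],[-0.002,0.003,0.015],[-0.002,0.003,0.025],[-0.002,0.003,0.035],[-0.002,0.003,0.045],[-0.002,0.003,0.055],[-0.002,0.003,0.065],[-0.002,0.003,0.075],[-0.002,0.003,0.085]],"dr":[[0,0,0],[0,0,0],[0,0,0],[0,0,0],[0,0,0],[0,0,0],[0,0,0],[0,0,0],[0,0,0],[0,0,0]],"gripper":[0.01,0.01,0.01,0.01,0.01,0.01,0.01,0.01,0.01,0.01]}' 40
python3 -m crank '{"translation":[[0,0,0.01],[0,0,0.02],[0,0,0.03],[0,0,0.04],[0,0,0.05],[0,0,0.06],[0,0,0.07],[0,0,0.08],[0,0,0.09],[0,0,0.105]],"dr":[[0,0,0],[0,0,0],[0,0,0],[0,0,0],[0,0,0],[0,0,0],[0,0,0],[0,0,0],[0,0,0],[0,0,0]],"gripper":[0.01,0.01,0.01,0.01,0.01,0.01,0.01,0.01,0.01,0.01]}' 40
python3 -m crank '{"translation":[[0,0,0.005],[0,0,0.005],[0,-0.03,0.005],[0,-0.055,0.005],[0,-0.055,0.005]],"dr":[[0,0,0],[0,0,0],[0,0,0],[0,0,0],[0,0,0]],"gripper":[0.01,0.01,0.01,0.01,0.01]}' 40
python3 - <<'E'
from h import *
np.set_printoptions(precision=1,suppress=True)
for c in('scene','top'):
    s=snap(c,c+'4.png')
    for d in bot.place_of('chip0',c)[:5]: print(c,d['confidence'],d['position'],at_z(s,d['position'],88),at_z(s,d['position'],0))
a=cv2.imread('pics/scene4.png')[150:400,120:440];b=cv2.imread('pics/top4.png')[100:300,160:400]
cv2.imwrite('pics/g4.png',np.hstack([cv2.resize(a,(400,312),interpolation=2),cv2.resize(b,(374,312),interpolation=2)]))
E
```

```text
time: 9.87
eef_pos: [568.0, -46.7, 313.1]
ee_rot: [-1.145, 1.304, -1.304]
contact_force: [0.1, 0.3, -1.6]
gripper_width: 19.8
time: 10.7
eef_pos: [671.7, -60.2, 313.3]
ee_rot: [-1.145, 1.304, -1.304]
contact_force: [-0.1, -1.2, -1.2]
gripper_width: 19.9
time: 11.12
eef_pos: [675.9, -60.8, 373.9]
ee_rot: [-1.141, 1.299, -1.307]
contact_force: [-0.5, -0.0, -0.5]
gripper_width: 19.7
scene 0.49 [316.6, 247.9] [518.3 104.5  88. ] [417.3  48.5   0. ]
scene 0.44 [280.6, 276.4] [632.9  91.9  88. ] [547.6  34.1   0. ]
scene 0.41 [209.5, 299.3] [755.9  18.6  88. ] [687.5 -49.2   0. ]
scene 0.4 [193.4, 286.9] [746.5 -28.6  88. ] [ 676.8 -102.9    0. ]
top 0.6 [236.4, 155.1] [622.9  87.2  88. ] [651.3  95.5   0. ]
top 0.5 [232.5, 198.3] [514.1  99.   88. ] [533.2 108.3   0. ]
```

View pics/g4.png

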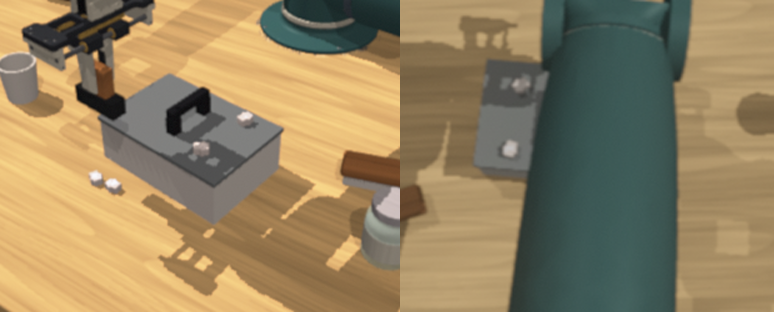

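Both right-hand chips are off, on the worktop at about (688,-49) and (677,-103). The left two remain. I'll cross above the handle to the left start.

```bash
python3 -c "
from h import *
print(go((461,108.4,395),-0.13),yawof())"

```

```text
(array([-0.1399, -0.0276, -0.2348]), array([0.0014, 0.    , 0.    ])) -0.12996794063076494
```

```bash
python3 -m crank '{"translation":[[0,-0.028,0],[-0.14,-0.028,-0.235],[-0.14,-0.028,-0.235],[-0.14,-0.028,-0.235],[-0.14,-0.028,-0.235],[-0.14,-0.028,-0.235],[-0.14,-0.028,-0.235],[-0.14,-0.028,-0.235],[-0.14,-0.028,-0.235],[-0.14,-0.028,-0.235]],"dr":[[0,0,0],[0,0,0],[0,0,0],[0,0,0],[0,0,0],[0,0,0],[0,0,0],[0,0,0],[0,0,0],[0,0,0]],"gripper":[0.01,0.01,0.01,0.01,0.01,0.01,0.01,0.01,0.01,0.01]}' 40
python3 -m crank '{"translation":[[0,0,0],[0,0.03,0],[0,0.06,0],[0,0.075,0],[0,0.075,0],[0,0.075,0]],"dr":[[0,0,0],[0,0,0],[0,0,0],[0,0,0],[0,0,0],[0,0,0]],"gripper":[0.01,0.01,0.01,0.01,0.01,0.01]}' 40
python3 -c "
from h import *
print(go((461,108.4,313),-0.13),yawof())"

```

```text
time: 12.15
eef_pos: [460.3, 109.0, 395.5]
ee_rot: [-1.146, 1.303, -1.303]
contact_force: [-0.1, -0.3, -1.9]
gripper_width: 19.8
time: 12.65
eef_pos: [461.7, 107.9, 320.6]
ee_rot: [-1.146, 1.306, -1.305]
contact_force: [-0.1, 0.1, -1.0]
gripper_width: 20.1
(array([-0.0004,  0.0076, -0.0008]), array([ 0.002 , -0.0011,  0.0008])) -0.13110984902253822
```

```bash
python3 -m crank '{"translation":[[0,0.0075,0],[0,0.0075,0.005],[0,0.0075,0.015],[0,0.0075,0.026],[0,0.0075,0.037],[0,0.0075,0.048],[0,0.0075,0.059],[0,0.0075,0.07],[0,0.0075,0.081],[0,0.0075,0.092]],"dr":[[0,0,0],[0,0,0],[0,0,0],[0,0,0],[0,0,0],[0,0,0],[0,0,0],[0,0,0],[0,0,0],[0,0,0]],"gripper":[0.01,0.01,0.01,0.01,0.01,0.01,0.01,0.01,0.01,0.01]}' 40
python3 -m crank '{"translation":[[0,0,0.01],[0,0,0.02],[0,0,0.03],[0,0,0.04],[0,0,0.05],[0,0,0.06],[0,0,0.07],[0,0,0.08],[0,0,0.09],[0,0,0.1]],"dr":[[0,0,0],[0,0,0],[0,0,0],[0,0,0],[0,0,0],[0,0,0],[0,0,0],[0,0,0],[0,0,0],[0,0,0]],"gripper":[0.01,0.01,0.01,0.01,0.01,0.01,0.01,0.01,0.01,0.01]}' 40
python3 -m crank '{"translation":[[0,0,0.01],[0,0,0.02],[0,0,0.032],[0,0,0.034],[0,0,0.034],[0,-0.03,0.034],[0,-0.07,0.034],[0,-0.08,0.034],[0,-0.08,0.034]],"dr":[[0,0,0],[0,0,0],[0,0,0],[0,0,0],[0,0,0],[0,0,0],[0,0,0],[0,0,0],[0,0,0]],"gripper":[0.01,0.01,0.01,0.01,0.01,0.01,0.01,0.01,0.01]}' 40
python3 - <<'E'
from h import *
np.set_printoptions(precision=1,suppress=True)
for c in('scene','top'):
    s=snap(c,c+'5.png')
    for d in bot.place_of('chip0',c)[:5]: print(c,d['confidence'],d['position'],at_z(s,d['position'],88),at_z(s,d['position'],0))
a=cv2.imread('pics/scene5.png')[150:400,120:440];b=cv2.imread('pics/top5.png')[100:300,160:400]
cv2.imwrite('pics/g5.png',np.hstack([cv2.resize(a,(400,312),interpolation=2),cv2.resize(b,(374,312),interpolation=2)]))
print(go((485,-180,395),-0.087),yawof())
E
```

```text
time: 13.48
eef_pos: [553.6, 96.4, 313.6]
ee_rot: [-1.145, 1.304, -1.304]
contact_force: [-0.5, 0.9, -0.9]
gripper_width: 19.7
time: 14.32
eef_pos: [652.5, 83.5, 313.7]
ee_rot: [-1.145, 1.304, -1.304]
contact_force: [-0.3, -0.1, -2.1]
gripper_width: 20.0
time: 15.07
eef_pos: [684.9, 79.3, 398.3]
ee_rot: [-1.14, 1.3, -1.306]
contact_force: [0.2, -0.8, -1.4]
gripper_width: 19.9
scene 0.62 [255.7, 329.3] [770.  132.1  88. ] [703.5  79.9   0. ]
scene 0.56 [210.5, 300.2] [756.8  21.6  88. ] [688.5 -45.7   0. ]
scene 0.52 [194.0, 288.0] [748.2 -25.6  88. ] [678.7 -99.5   0. ]
scene 0.41 [242.2, 313.5] [752.4  90.3  88. ] [683.6  32.3   0. ]
top 0.64 [289.2, 132.3] [676.7 -45.8  88. ] [709.8 -49.1  -0. ]
top 0.61 [300.1, 134.6] [669.5 -72.7  88. ] [701.9 -78.3   0. ]
(array([ 0.3, -0. , -0.2]), array([ 0., -0.,  0.])) -0.12989811028153514
```

View pics/g5.png

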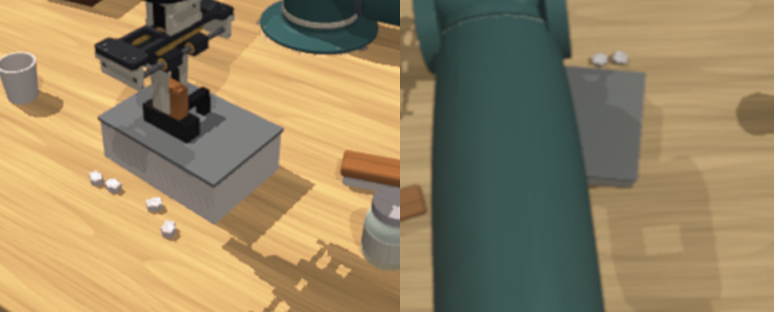

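All four chips now lie on the worktop beyond the tub and the lid is clear. I'll return the scraper to where it stood.

```bash
python3 -c "
from h import *
print(*go((438.5,-325,398),-0.087))"
python3 -m crank '{"translation":[[0.369,0,-0.297],[0.369,0,-0.297],[0.369,0,-0.297],[0.369,0,-0.297],[0.369,0,-0.297],[0.369,0,-0.297],[0.369,0,-0.297],[0.369,0,-0.297],[0.369,0,-0.297],[0.369,0,-0.297]],"dr":[[0,-0.043,0],[0,-0.043,0],[0,-0.043,0],[0,-0.043,0],[0,-0.043,0],[0,-0.043,0],[0,-0.043,0],[0,-0.043,0],[0,-0.043,0],[0,-0.043,0]],"gripper":[0.01,0.01,0.01,0.01,0.01,0.01,0.01,0.01,0.01,0.01]}' 40
python3 -c "
from h import *
print(*go((438.5,-325,320),-0.087))"
```

```text
[ 0.4328 -0.0055 -0.192 ] [ 0.0023 -0.0429  0.0004]
time: 16.1
eef_pos: [382.3, -209.4, 392.3]
ee_rot: [-1.168, 1.274, -1.271]
contact_force: [0.5, -0.7, -1.1]
gripper_width: 19.9
[0.1103 0.0722 0.0661] [ 0.0013  0.0006 -0.0006]
```

```bash
python3 -m crank '{"translation":[[0.11,0.02,0.066],[0.11,0.04,0.066],[0.11,0.072,0.066],[0.11,0.072,0.066],[0.11,0.072,0.066],[0.11,0.11,0.066],[0.11,0.13,0.066],[0.11,0.14,0.066],[0.11,0.14,0.066]],"dr":[[0,0,0],[0,0,0],[0,0,0],[0,0,0],[0,0,0],[0,0,0],[0,0,0],[0,0,0],[0,0,0]],"gripper":[0.01,0.01,0.01,0.01,0.01,0.01,0.01,0.01,0.01]}' 40
python3 -m crank '{"translation":[[0,0,0],[0,0,0]],"dr":[[0,0,0],[0,0,0]],"gripper":[0.01,0.01]}'
python3 -c "
from h import *
print(*go((438.5,-325,223),-0.087))"
```

```text
time: 16.85
eef_pos: [439.7, -323.4, 251.3]
ee_rot: [-1.168, 1.276, -1.269]
contact_force: [-0.7, 0.1, -2.2]
gripper_width: 19.8
time: 17.02
eef_pos: [440.6, -324.1, 255.4]
ee_rot: [-1.167, 1.271, -1.274]
contact_force: [0.0, -0.6, -0.8]
gripper_width: 19.7
[ 0.001   0.0324 -0.002 ] [-0.0016  0.0003  0.0011]
```

```bash
python3 -m crank '{"translation":[[0,0.01,0],[0,0.02,0],[0,0.026,0],[0,0.029,0],[0,0.031,0],[0,0.032,0],[0,0.033,0],[0,0.033,0]],"dr":[[0,0,0],[0,0,0],[0,0,0],[0,0,0],[0,0,0],[0,0,0],[0,0,0],[0,0,0]],"gripper":[0.01,0.01,0.01,0.01,0.01,0.01,0.01,0.01]}' 40
python3 -c "
from h import *
print(*go((438.5,-325,222),-0.087))"
```

```text
time: 17.68
eef_pos: [440.5, -324.2, 222.4]
ee_rot: [-1.167, 1.272, -1.273]
contact_force: [-6.5, 6.8, 17.1]
gripper_width: 19.9
[ 0.001   0.0004 -0.0019] [-0.0005  0.      0.0003]
```

```bash
python3 -m crank '{"translation":[[0,-0.001,0],[0,-0.001,0],[0,-0.001,0],[0,-0.001,0],[0,-0.001,0],[0,-0.001,0],[0,-0.001,0],[0,-0.001,0],[0,-0.001,0],[0,-0.001,0]],"dr":[[0,0,0],[0,0,0],[0,0,0],[0,0,0],[0,0,0],[0,0,0],[0,0,0],[0,0,0],[0,0,0],[0,0,0]],"gripper":[0.07,0.07,0.07,0.07,0.07,0.07,0.07,0.07,0.07,0.07]}'
python3 -m crank '{"translation":[[0,-0.02,0],[0,-0.05,0],[0,-0.09,0],[0,-0.13,0],[0,-0.16,0],[0,-0.16,0],[0,-0.16,0]],"dr":[[0,0,0],[0,0,0],[0,0,0],[0,0,0],[0,0,0],[0,0,0],[0,0,0]],"gripper":[0.07,0.07,0.07,0.07,0.07,0.07,0.07]}'
python3 - <<'E'
from h import *
s=snap('scene','scene6.png')
t=bot.snapshot('top')
np.set_printoptions(precision=1,suppress=True)
for n,z in(('scraper',0),('cup',0)):
  for d in bot.place_of(n,'scene')[:1]: print(n,at_z(s,d['position'],z))
for d in bot.place_of('lid_handle','top')[:1]: print(d,at_z(t,d['position'],126))
print(bot.get_obs()['qpos']);np.set_printoptions(precision=4)
print(*go((566,24.3,383),1.441))
E
```

```text
time: 18.52
eef_pos: [440.3, -324.1, 221.7]
ee_rot: [-1.167, 1.273, -1.273]
contact_force: [0.2, 0.5, -0.7]
gripper_width: 69.9
time: 19.1
eef_pos: [440.3, -324.1, 383.5]
ee_rot: [-1.166, 1.27, -1.276]
contact_force: [-0.1, 0.4, -0.7]
gripper_width: 70.0
scraper [ 439.8 -322.3    0. ]
cup [ 575.9 -366.3    0. ]
{'position': [261.9, 168.5], 'confidence': 0.85} [575.   24.1 126. ]
[-0.7 -0.2  1.8 -0.   1.6 -0.6]
[-0.358  -0.0025  0.095 ] [ 0.0005 -1.528  -0.0023]
```

Scraper released and standing at (440,-323). Next, over to the handle, turning the jaws along the lid's y.

```bash
python3 -m crank '{"translation":[[-0.358,-0.002,0.095],[-0.358,-0.002,0.095],[-0.358,-0.002,0.095],[-0.358,-0.002,0.095],[-0.358,-0.002,0.095],[-0.358,-0.002,0.095],[-0.358,-0.002,0.095],[-0.358,-0.002,0.095],[-0.358,-0.002,0.095],[-0.358,-0.002,0.095]],"dr":[[0,-1.528,0],[0,-1.528,0],[0,-1.528,0],[0,-1.528,0],[0,-1.528,0],[0,-1.528,0],[0,-1.528,0],[0,-1.528,0],[0,-1.528,0],[0,-1.528,0]],"gripper":[0.06,0.06,0.06,0.06,0.06,0.06,0.06,0.06,0.06,0.06]}'
python3 -c "
from h import *
print(*go((566,24.3,383),1.441))"
```

```text
time: 20.18
eef_pos: [567.2, 29.2, 382.4]
ee_rot: [-1.547, 0.313, -0.31]
contact_force: [0.1, 0.2, 0.4]
gripper_width: 60.0
[ 0.0008 -0.0006 -0.005 ] [-0.0009 -0.2678 -0.0018]
```

```bash
python3 -m crank '{"translation":[[0.001,0,-0.005],[0.001,0,-0.005],[0.001,0,-0.005],[0.001,0,-0.005],[0.001,0,-0.005]],"dr":[[0,-0.268,0],[0,-0.268,0],[0,-0.268,0],[0,-0.268,0],[0,-0.268,0]],"gripper":[0.05,0.05,0.05,0.05,0.05]}'
python3 - <<'E'
from h import *
np.set_printoptions(precision=4,suppress=True)
print(*go((566,24.3,294),1.441))
s=snap('scene','scene7.png');t=snap('top','top7.png')
cv2.imwrite('pics/g7.png',cv2.resize(s['color'][120:360,110:430,::-1],None,fx=2.2,fy=2.2,interpolation=2))
E
```

```text
time: 20.6
eef_pos: [565.0, 19.2, 383.2]
ee_rot: [-1.568, 0.114, -0.113]
contact_force: [0.5, -0.2, -0.0]
gripper_width: 50.0
[0.0003 0.0892 0.0052] [ 0.0001 -0.0143 -0.0007]
```

View pics/g7.png

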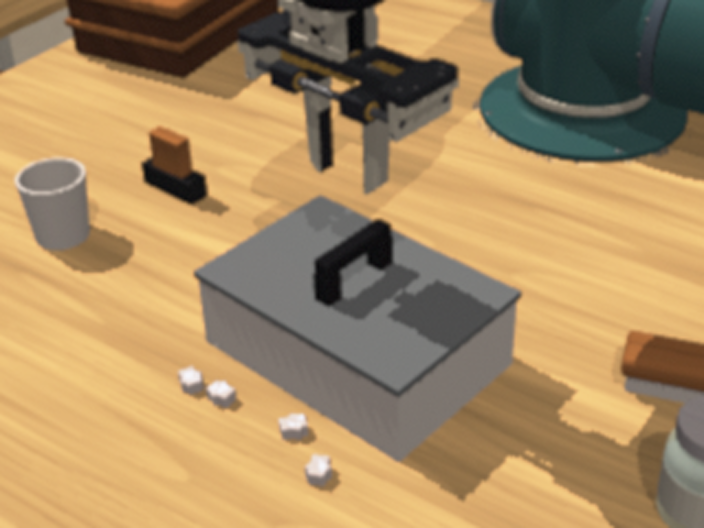

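The view shows a clean lid, four chips on the worktop at around (190-320, 380-470), and the scraper standing. I'll descend on the bar, then close.

```bash
python3 -m crank '{"translation":[[0,0,0.005],[0,0,0.005],[0,0.03,0.005],[0,0.06,0.005],[0,0.08,0.005],[0,0.089,0.005],[0,0.089,0.005],[0,0.089,0.005]],"dr":[[0,-0.014,0],[0,-0.014,0],[0,-0.014,0],[0,-0.014,0],[0,-0.014,0],[0,-0.014,0],[0,-0.014,0],[0,-0.014,0]],"gripper":[0.05,0.05,0.05,0.05,0.05,0.05,0.05,0.05]}'
python3 -m crank '{"translation":[[0,0,0],[0,0,0],[0,0,0],[0,0,0],[0,0,0],[0,0,0],[0,0,0],[0,0,0],[0,0,0],[0,0,0]],"dr":[[0,0,0],[0,0,0],[0,0,0],[0,0,0],[0,0,0],[0,0,0],[0,0,0],[0,0,0],[0,0,0],[0,0,0]],"gripper":[0.005,0.005,0.005,0.005,0.005,0.005,0.005,0.005,0.005,0.005]}' 55
python3 -m crank '{"translation":[[0,0,0],[0,0,0],[0,0,0],[0,0,0]],"dr":[[0,0,0],[0,0,0],[0,0,0],[0,0,0]],"gripper":[0.005,0.005,0.005,0.005]}'
python3 -c "
from h import *
print(*go((566,24.3,394),1.441),yawof(),bot.get_obs()['ft_torque'])"
```

```text
time: 21.37
eef_pos: [565.9, 24.3, 295.5]
ee_rot: [-1.568, 0.099, -0.099]
contact_force: [0.5, -0.1, -0.9]
gripper_width: 50.2
time: 22.2
eef_pos: [565.7, 24.3, 295.1]
ee_rot: [-1.568, 0.098, -0.099]
contact_force: [-1.1, 1.6, 5.6]
gripper_width: 17.5
time: 22.53
eef_pos: [565.7, 24.3, 295.1]
ee_rot: [-1.568, 0.098, -0.099]
contact_force: [-2.1, 1.1, 5.4]
gripper_width: 17.7
[ 0.0003 -0.0989  0.    ] [-0.0002  0.004   0.0004] 1.4450108622215878 [ 0.31930994  0.17250744 -0.0989876 ]
```

Gripped at 17.7 mm. Lifting 100 mm straight up, gently.

```bash
python3 -m crank '{"translation":[[0,-0.002,0],[0,-0.005,0],[0,-0.01,0],[0,-0.016,0],[0,-0.022,0],[0,-0.028,0],[0,-0.034,0],[0,-0.04,0],[0,-0.046,0],[0,-0.052,0]],"dr":[[0,0,0],[0,0,0],[0,0,0],[0,0,0],[0,0,0],[0,0,0],[0,0,0],[0,0,0],[0,0,0],[0,0,0]],"gripper":[0.005,0.005,0.005,0.005,0.005,0.005,0.005,0.005,0.005,0.005]}' 55
python3 -m crank '{"translation":[[0,-0.006,0],[0,-0.013,0],[0,-0.02,0],[0,-0.027,0],[0,-0.034,0],[0,-0.04,0],[0,-0.044,0],[0,-0.047,0],[0,-0.048,0],[0,-0.048,0]],"dr":[[0,0,0],[0,0,0],[0,0,0],[0,0,0],[0,0,0],[0,0,0],[0,0,0],[0,0,0],[0,0,0],[0,0,0]],"gripper":[0.005,0.005,0.005,0.005,0.005,0.005,0.005,0.005,0.005,0.005]}' 55
python3 -m crank '{"translation":[[0,0,0],[0,0,0],[0,0,0],[0,0,0],[0,0,0],[0,0,0]],"dr":[[0,0,0],[0,0,0],[0,0,0],[0,0,0],[0,0,0],[0,0,0]],"gripper":[0.005,0.005,0.005,0.005,0.005,0.005]}' 55
python3 - <<'E'
from h import *
np.set_printoptions(precision=3,suppress=True)
s=snap('scene','scene8.png')
print(*go((566,24.3,395),1.441),bot.get_obs()['ft_torque'])
c,sn=np.cos(-.13),np.sin(-.13)
P=[proj(s,(566+c*x-sn*y,24+sn*x+c*y,188)) for x,y in((88,128),(88,-128),(-88,-128),(-88,128))]
im=s['color'][:,:,::-1].copy()
for p in P: cv2.circle(im,tuple(int(round(v)) for v in p),2,(0,0,255),-1)
cv2.imwrite('pics/g8.png',cv2.resize(im[120:400,90:430],None,fx=2.1,fy=2.1,interpolation=2))
E
```

```text
time: 23.37
eef_pos: [565.7, 24.2, 347.4]
ee_rot: [-1.569, 0.099, -0.099]
contact_force: [-0.5, 0.5, -3.7]
gripper_width: 17.3
time: 24.2
eef_pos: [565.7, 24.2, 394.8]
ee_rot: [-1.569, 0.099, -0.099]
contact_force: [0.4, 0.2, -3.2]
gripper_width: 17.4
time: 24.7
eef_pos: [565.7, 24.3, 394.6]
ee_rot: [-1.569, 0.099, -0.099]
contact_force: [0.1, 0.4, -4.5]
gripper_width: 17.5
[ 0. -0.  0.] [ 0.     0.004 -0.   ] [ 0.065  0.02  -0.033]
```

View pics/g8.png

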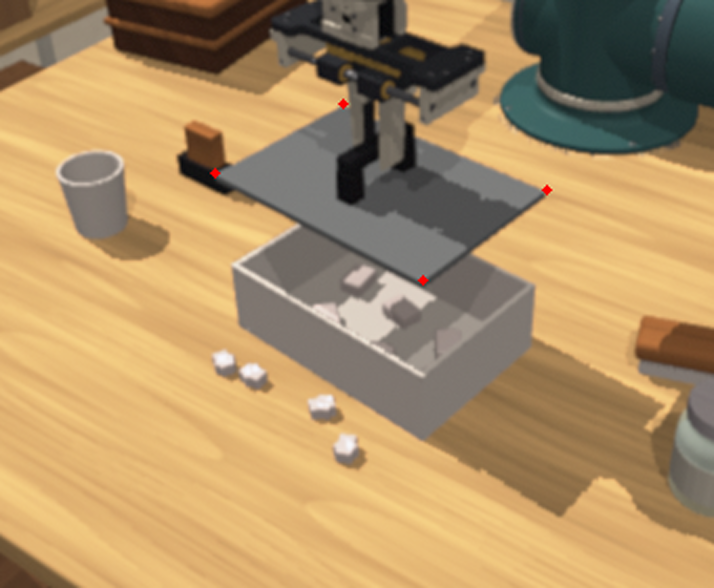

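The lid's corners sit on the predicted points for a level lid 100 mm above the rim. All four chips are on the worktop; the tub holds its own contents. Handing in.

```bash
python3 -c "
from station import bot
print(bot.hand_in())"
```

```text
the job is handed in; nothing more can be done
None
```

I swept all four chips off the lid with the scraper and stood the scraper back on the worktop. The arm now holds the lid by its handle about 100 mm above the rim. The job was handed in at about 25 s and gave no verdict.

- **First grasp missed:** my first try at the scraper closed too slowly and came up empty. The scraper stayed upright where it was, and the second grasp held.
- **Sweeps:** one pass on each side of the handle, along the lid's x. The last picture shows all four chips on the worktop on the far side of the tub, and a clean lid.
- **Scraper:** pressed the worktop with about 17 N as it was set down, and stands at about (440, -322), where it started.
- **Lid:** still gripped (17.5 mm), carrying about its own weight (4.5 N). Its corners match the points predicted for a level lid to within about 2 pixels.
- **Tub:** some pieces show inside. I take them for its own contents, since all four chips are accounted for outside, but I had no picture of the inside from before.
- **Disagreement:** the network put the handle about 9 mm further out in x than my measurement from the image. I used mine, and the grasp confirmed it only across the bar, not along its length.
- **Bystanders:** I did not touch the brush, jar or cup. I did not measure the brush and jar again at the end.

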